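Put the stacked theatre kit away in its holders

ROBOT

A 6-joint arm with a two-finger parallel gripper is mounted at the origin on the work surface. World frame = base frame: x ahead of the robot, y to its left, z up, the work surface at z = 0. Lengths are in m, angles in rad, forces in N, time in s.
With the tool pointing down it reaches from about 0.35 to 0.85 m from the base axis. Payload 8.1 kg.
Tool frame: the origin (TCP) lies at the centre of the arm's flange, where the gripper is bolted on; the fingertips stand 186 mm ahead of it and the grasp point (between the pads) lies 167 mm ahead of it; z points along the fingers, y is the line along which they close (so a half turn about z gives the same grasp; the last joint's range is limited). The gripper opens to 93 mm and grips with 3 to 60 N. Pads are 15 mm wide; open, the fingers measure 128 mm over their backs; the gripper's body (75 mm by 188 mm) begins 65 mm behind the grasp point.
Start: joints at [1.123, 0.13, 1.488, -0, 1.523, -0.085], TCP at [0.213, 0.561, 0.405] pointing down, gripper open.
Joint ranges: [-2.96, 2.96], [-0.89, 2.26], [0.02, 2.5], [-1.34, 4.48], [0, 2.73], [-2.66, 2.66]. Speed limits (rad/s): [2.39, 2.39, 2.79, 3.14, 3.14, 3.14].

INTERFACE

Orientations are given as a rotation vector (axis times angle).
In Python, from plant import robot gives the robot as it stands.
- The arm moves only by the tool apply_moves, never from a script. Its argument "series" is a list of rows, each a list of 2 entries, a list of its own where there are three numbers: the shift along the tool's x, y, z in mm, then the turn, a rotation vector about the tool's x, y, z in rad. A call has 1 to 12 rows; each row shifts and turns the commanded pose from where the row before left it, along the tool's axes as they then stand; what a row does not reach is not made up. A row lasts 1/12 s, in which the tool goes at most 41.7 mm and 7.16 degrees, less where a joint would pass 70% of its speed; a pose out of reach is approached as far as the arm can. A call is refused whole if a number of a shift passes 41.7 or a number of a turn 0.125, either way. A call with a gripper value outside its range is refused whole. "claw" is the opening, from 0 (shut) to 1 (fully open), set as the call begins (left out, the last holds). The fingers move at their own pace and stop on an object; "newtons" is the grip in N (left out, the last holds). Time passes only in rows, so rows that do not move let the fingers close. It gives the time, the measured TCP pose, the force, the opening and the grip force at its end, in the units of the state.
- robot.read_state(): the state, without advancing time (a new reading comes with each control period).
- robot.read_camera(name): name is "scene" or "top"; returns (picture, depth): 420x560x3 uint8, blue, green, red; 420x560 float32, m along the optical axis (not along the pixel's ray), 0 where there is no reading.
- robot.calibration(name): a dict with "fx", "fy", "cx", "cy" (pixels), "extrinsics" (4x4, takes a point from world to camera coordinates). Camera axes: x right, y down, z forward; pixel columns grow to the right and rows downward; lengths in m; the calibration is good to about 2 mm. A picture is of the moment at which its call begins. calibration takes no time and is no camera call.
- robot.close_job(): hands the job in; it is judged then, once.
The state is a dict: "t": time; "q": joint angles; "dq": joint speeds; "joint_torque": joint torques, N m; "tool_pos": TCP position; "orientation": TCP orientation; "force": force on the tool from outside, world axes, zero at the start; "wrist_torque": the same for the moment, N m; "opening": finger opening in m; "gripper_force": force on a finger pad.
Only numpy, scipy, OpenCV 4.12 (cv2) and the standard library are available. Lean on these libraries where they do the work, as an engineer would, in place of code of your own. Each camera call takes 0.05 s, during which the arm holds its last target. There are 200 camera calls.

TASK

The cleaned kit has been left in one pile on the steel operating table: take the pile apart and set each thing upright in the low black-floored holder that matches its shape and size (instrument case, gauze box, dressing drum and pressure gauge), lying flat on the holder's floor inside the rim. Keep everything upright, set the gauge down gently, and leave the bottle and the bowl where they are.

Things in the scene. Friction and masses are not known exactly. Their poses are not given: they have to be found in the camera images.
- case_mid (a point): Instrument case: a closed flat aluminium box, 180 (x) x 60 (y) x 34 high, dark seam round the sides and a black catch on each short end, 0.3 to 0.55 kg. It is the bottom of the stack and stands on the table. The point is its centre, 17 mm above its underside; x along its long side, z up.
- drum_mid (a point): Dressing drum: a closed upright steel cylinder, 58 mm diameter, 44 high, two rings of small dark holes in its flat lid, about 0.2 kg. It stands on one end half of the case's lid, about 47 mm from the case's middle. The point is its centre, 22 mm above its underside; z up.
- gauze_box_mid (a point): Gauze box: a closed white plastic box, 66 (x) x 50 (y) x 38 high, about 0.15 kg. It stands on the other end half of the case's lid, long side roughly along the case. Its flat lid carries the pressure gauge. The point is its centre, 19 mm above its underside; x along its long side, z up.
- gauge_mid (a point): Pressure gauge: a black round puck, 42 mm diameter, 30 high, white dial with a black needle on its flat top, about 0.12 kg. It stands on the gauze box, dial up. The point is its centre, 15 mm above its underside; z up.
- case_holder: Holder for the instrument case: a low grey plastic tray with a black floor, the long rectangular one, floor 3 mm above the table, recess 194 (x) x 74 (y) inside a rim 5 mm wide whose top is 7 mm above the table. Fixed to the table. Origin at the centre of its underside, z up, x along its long side.
- box_holder: Holder for the gauze box: a low grey plastic tray with a black floor, the short rectangular one, floor 3 mm above the table, recess 80 (x) x 64 (y) inside a rim 5 mm wide whose top is 7 mm above the table. Fixed to the table. Origin at the centre of its underside, z up, x along its long side.
- drum_holder: Holder for the dressing drum: a low grey plastic tray with a black floor, the larger round one, floor 3 mm above the table, recess 72 mm diameter inside a rim 5 mm wide whose top is 7 mm above the table. Fixed to the table. Origin at the centre of its underside, z up.
- gauge_holder: Holder for the pressure gauge: a low grey plastic tray with a black floor, the smaller round one, floor 3 mm above the table, recess 54 mm diameter inside a rim 5 mm wide whose top is 7 mm above the table. Fixed to the table. Origin at the centre of its underside, z up.
- spirit_mid (a point): Bystander: an amber glass bottle with a white cap, 56 mm diameter, 150 high, standing loose on the far side of the table. The point is its centre, 75 mm up.
- bowl_mid (a point): Bystander: a round steel bowl, 90 mm across the rim, 45 high, standing loose on the far side of the table. The point is on its axis, 22 mm up.
There are look-alikes about, which are no part of the job. Leave any red, turquoise or yellow look-alike of the part that bears gauze_box_mid alone.

How it is judged:
At the end, for the whole second after the job is handed in: Each of the four things rests upright in its own holder: centre within 12 mm of the holder's centre, underside on the holder's floor within 2 mm, tilt under 0.06 rad, at rest (under 0.02 m/s); the long sides of case and gauze box lie along those of their holders (within 0.15 and 0.26 rad) (horizontal distance between case_mid and case_holder below 0.012 m and z of case_mid in the frame of case_holder between 0.018 and 0.022 m and angle between each of case_mid, drum_mid, gauze_box_mid, gauge_mid's own z axis and vertical below 0.06 rad and linear speed of each of case, drum, gauze_box, gauge below 0.02 m/s and horizontal distance between drum_mid and drum_holder below 0.012 m and z of drum_mid in the frame of drum_holder between 0.023 and 0.027 m and horizontal distance between gauze_box_mid and box_holder below 0.012 m and z of gauze_box_mid in the frame of box_holder between 0.02 and 0.024 m and horizontal distance between gauge_mid and gauge_holder below 0.012 m and z of gauge_mid in the frame of gauge_holder between 0.016 and 0.02 m and angle between the x axis of case_mid and the x axis of case_holder, either way round below 0.15 rad and angle between the x axis of gauze_box_mid and the x axis of box_holder, either way round below 0.26 rad); the robot touches nothing.
It fails at once if the bottle or the bowl is shifted by more than 30 mm (distance of any of spirit_mid, bowl_mid from where it was at the start of the episode above 0.03 m).
It fails at once if one of the four things is tipped by more than about 40 degrees (angle between any of case_mid, drum_mid, gauze_box_mid, gauge_mid's own z axis and vertical above 0.7 rad).
It fails at once if the gauge is dropped or pressed hard into its holder (over 45 N) (contact force between gauge and gauge_holder above 45 N).
It also fails if it takes over 128 s, if anything falls off the work surface, if the arm or the gripper's body presses on something with over 40 N, if the wrist force passes 120 N, or if a joint passes its speed limit or range.

## Working session

There is one attempt and no reset: what is moved stays moved. The work goes in short steps, Python scripts to look and compute and a tool call to move; the robot and the scene stay as the last step left them, time stands still between calls to the robot, and variables do not carry over. Pictures are saved under pics/ and viewed, at most 14 in all, crops included, and the job is handed in when it is done.

Besides the shell and the picture viewer there is one more tool, called after "Call:" as a command line: name --argument value ..., lists and objects as JSON in quotes. apply_moves: Moves the arm, as the interface text tells. Its arguments: {"type":"object","properties":{"series":{"type":"array"},"claw":{"type":"number"},"newtons":{"type":"number"}},"required":["series"]}

```bash
mkdir -p pics; ls
cat > h.py <<'E'
import numpy as np, cv2
from plant import robot
def ray(c,u,v,z):
    "pixel -> world point on plane z"
    k=robot.calibration(c);E=np.array(k["extrinsics"]);R,t=E[:3,:3],E[:3,3]
    d=R.T@np.array([(u-k["cx"])/k["fx"],(v-k["cy"])/k["fy"],1]);o=-R.T@t
    return o+d*(z-o[2])/d[2]
def cloud(c,dep):
    k=robot.calibration(c);E=np.array(k["extrinsics"]);R,t=E[:3,:3],E[:3,3]
    v,u=np.mgrid[:dep.shape[0],:dep.shape[1]]
    P=np.stack([(u-k["cx"])/k["fx"]*dep,(v-k["cy"])/k["fy"]*dep,dep],-1)
    return (P-t)@R
E
python3 - <<'E'
from h import *
for c in("scene","top"):
    p,d=robot.read_camera(c);cv2.imwrite(f"pics/{c}0.png",p);np.save(f"{c}0.npy",d)
    k=robot.calibration(c);E=np.array(k["extrinsics"]);print(c,k["fx"],-E[:3,:3].T@E[:3,3],E[2,:3])
print(robot.read_state())
E
```

```text
pics
scene 415.94739022784347 [1.11421109 0.38514754 0.90720842] [-0.52326671 -0.36910436 -0.76808458]
top 530.9031224983413 [0.42975045 0.00339429 1.22656032] [ 0.09768323 -0.00146479 -0.99521648]
{'t': 0.1, 'q': array([ 1.12256297e+00,  1.31107625e-01,  1.48911045e+00,  5.04757958e-06,
        1.52298584e+00, -8.54087830e-02]), 'dq': array([-0.00088944, -0.00136108, -0.00233864, -0.0007822 , -0.00053511,
        0.00039729]), 'joint_torque': array([-7.15845363e-04, -5.61340249e+01, -4.93098521e+01,  7.68561359e-02,
        2.91188259e-02, -1.23060977e-04]), 'tool_pos': array([0.21285265, 0.56077829, 0.40381187]), 'orientation': array([-5.66725261e-01, -3.08961506e+00,  2.43898725e-03]), 'force': array([0.47563374, 0.30798561, 0.14204917]), 'wrist_torque': array([ 0.00953873, -0.00587982,  0.01122045]), 'gripper_force': 0.0, 'opening': 0.09285788189508837}
```

View pics/top0.png

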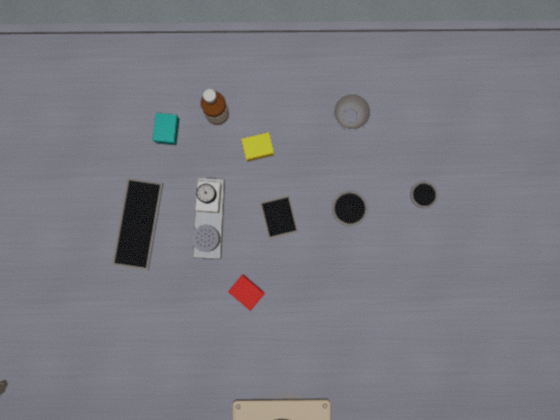

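View pics/scene0.png

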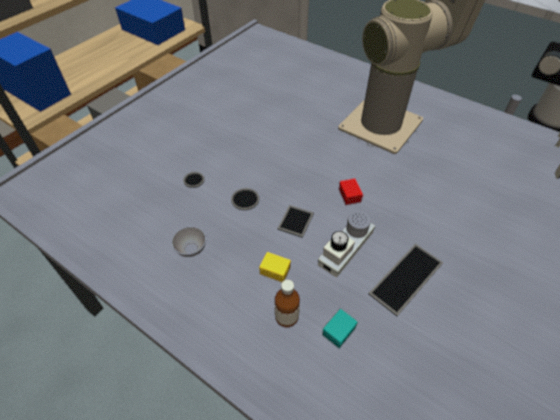

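Top view: the stack is at (208,218), with the gauge at (206,193), the white box under it and the drum at (206,238). The holders are at (138,224), (279,217), (349,208) and (424,195). Possible gauze boxes are white (208,196), turquoise (166,128), yellow (258,147) and red (247,292). By the description it is the white one, which carries the gauge.

```bash
cat > meas.py <<'E'
from h import *
def holders(c,p):
    g=p.max(2); m=(g<45).astype(np.uint8)
    n,l,s,cen=cv2.connectedComponentsWithStats(m)
    for i in range(1,n):
        if s[i,4]<150: continue
        ct=max(cv2.findContours((l==i).astype(np.uint8),0,2)[0],key=cv2.contourArea)[:,0].astype(float)
        w=np.array([ray(c,u,v,.003)[:2] for u,v in ct])
        if abs(w).max()>1: continue
        r=cv2.minAreaRect((w*1000).astype(np.float32))
        print(c,"dark px",cen[i].round(),"mm c",np.round(r[0],1),"size",np.round(r[1],1),"ang",round(r[2],1))
E
python3 - <<'E'
from meas import *
for c in("top","scene"):
    p=cv2.imread(f"pics/{c}0.png");holders(c,p)
    d=np.load(f"{c}0.npy");P=cloud(c,d)
    ok=(d>0)&(P[...,0]>.3)&(P[...,0]<.75)&(P[...,1]>.05)&(P[...,1]<.4)
    print(c,"table z",np.median(P[...,2][ok]))
    for nm,a,b in(("case",.027,.041),("box",.066,.075),("drum",.074,.083),("gauge",.096,.11)):
        m=(ok&(P[...,2]>a)&(P[...,2]<b)&(P[...,1]<.25)).astype(np.uint8)
        n,l,s,cen=cv2.connectedComponentsWithStats(m)
        for i in range(1,n):
            if s[i,4]<40: continue
            q=P[l==i]; r=cv2.minAreaRect((q[:,:2]*1000).astype(np.float32))
            print(c,nm,s[i,4],cen[i].round(),"c",np.round(r[0],1),np.round(r[1],1),round(r[2],1),"z",np.median(q[:,2]).round(4))
t=cv2.imread("pics/top0.png")[165:275,180:240];s=cv2.imread("pics/scene0.png")[195:285,305:395]
cv2.imwrite("pics/crop0.png",np.hstack([cv2.resize(t,(327,600),interpolation=2),cv2.resize(s,(470,600),interpolation=2)]))
E
```

```text
top dark px [137. 224.] mm c [502.6 328.8] size [ 69.3 189.9] ang 81.2
top dark px [424. 194.] mm c [ 565.7 -335.5] size [45.5 46.7] ang 44.0
top dark px [349. 208.] mm c [ 534.3 -162. ] size [63.5 64.3] ang 44.2
top dark px [279. 217.] mm c [515.5   2.3] size [75.2 58.7] ang 13.5
top table z 0.001266177282344528
top case 165 [173. 127.] c [717.5 242.9] [15.  64.3] 87.8 z 0.0374
top case 295 [250. 146.] c [673.3  64. ] [51.3 38.7] 12.7 z 0.0378
top case 582 [211. 210.] c [538.1 159.5] [ 60.2 132.8] 87.3 z 0.0339
top case 249 [208. 253.] c [443.9 164.5] [61.2 44.6] 89.6 z 0.0342
top case 553 [245. 292.] c [346.1  76.3] [66.5 50.7] 50.4 z 0.0379
top box 337 [208. 199.] c [557.6 158.1] [50.7 66.2] 85.4 z 0.0714
top drum 535 [205. 237.] c [466.1 161.5] [57. 54.] 89.6 z 0.0781
top gauge 112 [212. 109.] c [741.3 145.2] [16.9 43.1] 0.6 z 0.1018
top gauge 298 [205. 193.] c [560.9 158.8] [40.1 40.2] 60.7 z 0.1026
scene dark px [375.  43.] mm c [-478.4 -270. ] size [324.7  97.4] ang 33.4
scene dark px [546.  76.] mm c [-654.1  390.4] size [104.5 116.1] ang 89.8
scene dark px [  7. 150.] mm c [ 820.8 -902.2] size [173.5  22.5] ang 76.6
scene dark px [245. 198.] mm c [ 534.6 -160. ] size [57.4 63.9] ang 35.8
scene dark px [295. 220.] mm c [514.2   2.8] size [70.6 57.9] ang 13.0
scene dark px [405. 278.] mm c [501.5 329.2] size [ 69.  187.5] ang 81.1
scene table z 0.0008340897550194025
scene case 323 [351. 189.] c [348.4  78.4] [69.3 50.4] 50.1 z 0.0374
scene case 452 [345. 250.] c [515.9 163.1] [ 61.  183.3] 86.8 z 0.0336
scene case 287 [280. 267.] c [675.6  65.6] [51.1 39. ] 12.0 z 0.0374
scene case 126 [332. 320.] c [718.5 245. ] [14.  62.2] 84.9 z 0.0377
scene box 50 [357. 227.] c [484.  170.7] [22.7 55.7] 24.2 z 0.0701
scene box 204 [338. 248.] c [559.3 160.4] [50.1 65.5] 86.9 z 0.0713
scene drum 325 [359. 219.] c [468.  163.5] [56.5 56.6] 17.0 z 0.0778
scene gauge 214 [339. 238.] c [563.5 160.4] [39.8 41.5] 47.3 z 0.102
```

View pics/crop0.png

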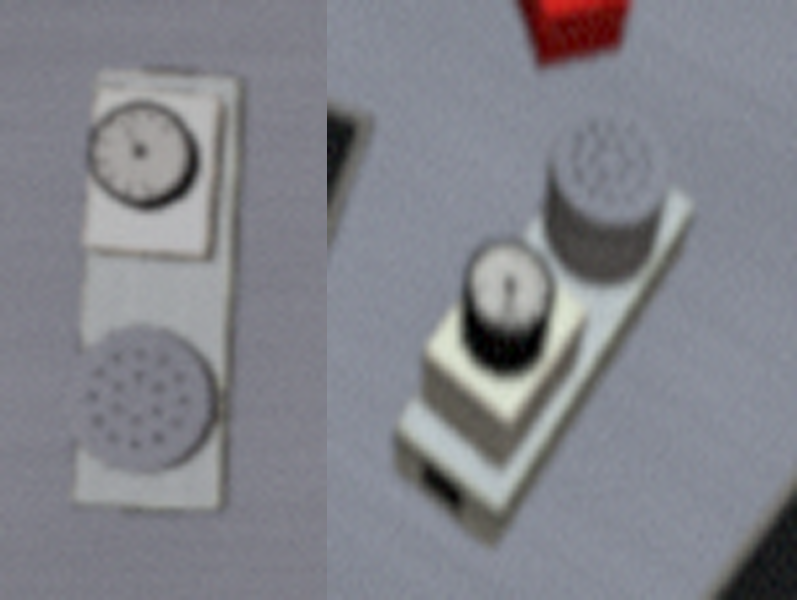

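The crop confirms it: a white box with the black gauge on top and the drum beside it, both on the case. Next I move above the gauge.

Create go.py:
```python
# usage: go.py x y ztip yaw_deg  -> shift in tool axes (mm, in axes after the turn) and turn needed
import sys;from h import *
from scipy.spatial.transform import Rotation as Ro
x,y,z,psi=map(float,sys.argv[1:5]);s=robot.read_state();R=Ro.from_rotvec(s["orientation"]).as_matrix()
a=np.radians(psi);Y=np.array([np.cos(a),np.sin(a),0]);Z=np.array([0,0,-1.]);G=np.stack([np.cross(Y,Z),Y,Z],1)
p=np.array(s["tool_pos"])*1000
tgt=np.array([x,y,z+186])
print("t",round(s["t"],2),"tcp",p.round(1),"yaw",np.degrees(np.arctan2(R[1,1],R[0,1])).round(2),"open",round(s["opening"]*1000,1),"gf",round(s["gripper_force"],1),"F",np.round(s["force"],1))
print("shift after turn",(G.T@(tgt-p)).round(1),"shift before turn",(R.T@(tgt-p)).round(1),"turn(tool)",Ro.from_matrix(R.T@G).as_rotvec().round(4))
```

```text
(no output)
```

Call:
apply_moves --series '[[[0,0,0],[0,0,-0.1]],[[0,0,0],[0,0,-0.1]],[[0,0,0],[0,0,-0.1]],[[-25,-25,0],[0,0,0]],[[-25,-25,0],[0,0,0]],[[-25,-25,0],[0,0,0]],[[-25,-25,0],[0,0,0]],[[-25,-25,0],[0,0,0]],[[-25,-25,0],[0,0,0]],[[-25,-25,0],[0,0,0]],[[-25,-25,0],[0,0,0]],[[-25,-25,0],[0,0,0]]]' --claw 1 --newtons 20

```text
t: 1.1
tool_pos: [0.4241, 0.3207, 0.4044]
orientation: [-0.098, -3.14, 0.0]
force: [0.1, -0.1, 0.5]
opening: 0.093
gripper_force: 0.0
```

```bash
python3 go.py 562 159.6 80 86.5
```

```text
t 1.1 tcp [424.1 320.7 404.4] yaw 86.41 open 93.0 gf 0.0 F [ 0.1 -0.1  0.5]
shift after turn [-147.5 -152.4  138.4] shift before turn [-147.8 -152.1  138.4] turn(tool) [-0.0003 -0.0005 -0.0016]
```

Call:
apply_moves --series '[[[-24.6,-25.4,0],[0,0,0]],[[-24.6,-25.4,0],[0,0,0]],[[-24.6,-25.4,0],[0,0,0]],[[-24.6,-25.4,0],[0,0,0]],[[-24.6,-25.4,0],[0,0,0]],[[-24.6,-25.4,0],[0,0,0]],[[0,0,25],[0,0,0]],[[0,0,25],[0,0,0]],[[0,0,25],[0,0,0]],[[0,0,10],[0,0,0]],[[0,0,0],[0,0,0]],[[0,0,0],[0,0,0]]]'

```text
t: 2.1
tool_pos: [0.5609, 0.161, 0.3197]
orientation: [-0.098, -3.139, 0.0]
force: [0.8, 0.6, 0.3]
opening: 0.0931
gripper_force: 0.0
```

```bash
python3 go.py 562 159.6 80 86.5
```

```text
t 2.1 tcp [560.9 161.  319.7] yaw 86.42 open 93.1 gf 0.0 F [0.8 0.6 0.3]
shift after turn [-1.2 -1.4 53.7] shift before turn [-1.2 -1.3 53.7] turn(tool) [-0.0003 -0.0012 -0.0015]
```

Call:
apply_moves --series '[[[-1.2,-1.4,18],[0,0,0]],[[0,0,18],[0,0,0]],[[0,0,12],[0,0,0]],[[0,0,5.5],[0,0,0]],[[0,0,0],[0,0,0]],[[0,0,0],[0,0,0]]]'

```text
t: 2.6
tool_pos: [0.5625, 0.1596, 0.2672]
orientation: [0.098, 3.139, 0.0]
force: [1.2, 0.7, -0.4]
opening: 0.0927
gripper_force: 0.0
```

Call:
apply_moves --series '[[[0,0,0],[0,0,0]],[[0,0,0],[0,0,0]],[[0,0,0],[0,0,0]],[[0,0,0],[0,0,0]],[[0,0,0],[0,0,0]],[[0,0,0],[0,0,0]],[[0,0,0],[0,0,0]],[[0,0,0],[0,0,0]],[[0,0,0],[0,0,0]]]' --claw 0 --newtons 15

```text
t: 3.35
tool_pos: [0.5622, 0.1594, 0.2662]
orientation: [-0.099, -3.14, 0.0]
force: [0.6, 0.2, 0.3]
opening: 0.0418
gripper_force: 15.0
```

Call:
apply_moves --series '[[[0,0,-8],[0,0,0]],[[0,0,-16],[0,0,0]],[[0,0,-20],[0,0,0]],[[0,0,-16],[0,0,0]],[[-1,-15,0],[0,0,0]],[[-2,-28,0],[0,0,0]],[[-2,-33,0],[0,0,0]],[[-2,-33,0],[0,0,0]],[[-2,-33,0],[0,0,0]],[[-2,-33,0],[0,0,0]],[[-2,-33,0],[0,0,0]],[[-2,-33,0],[0,0,0]]]'

```text
t: 4.35
tool_pos: [0.5618, -0.0836, 0.3268]
orientation: [0.098, 3.14, -0.0]
force: [0.9, 0.2, -1.5]
opening: 0.0416
gripper_force: 15.0
```

Call:
apply_moves --series '[[[-2,-33,0],[0,0,0]],[[-2,-33,0],[0,0,0]],[[-2,-33,0],[0,0,0]],[[-2,-33,0],[0,0,0]],[[-2,-33,0],[0,0,0]],[[-2,-33,0],[0,0,0]],[[-2,-33,0],[0,0,0]],[[-1,-16,0],[0,0,0]],[[0,-6,0],[0,0,0]],[[0,0,0],[0,0,0]],[[0,0,0],[0,0,0]]]'

```text
t: 5.27
tool_pos: [0.5612, -0.3348, 0.3262]
orientation: [-0.099, -3.14, -0.001]
force: [0.6, 0.3, -1.5]
opening: 0.0415
gripper_force: 15.0
```

```bash
python3 go.py 566 -335.5 12 86.5;python3 - <<'E'
from h import *
p,d=robot.read_camera("scene");cv2.imwrite("pics/s1.png",cv2.resize(p[110:300,130:400],(800,563)))
p,d=robot.read_camera("top");cv2.imwrite("pics/top1.png",p);np.save("top1.npy",d)
E
```

```text
t 5.27 tcp [ 561.2 -334.8  326.2] yaw 86.39 open 41.5 gf 15.0 F [ 0.6  0.3 -1.5]
shift after turn [ -4.9  -0.4 128.2] shift before turn [ -4.9  -0.5 128.2] turn(tool) [ 0.0008 -0.0004 -0.0019]
```

View pics/s1.png

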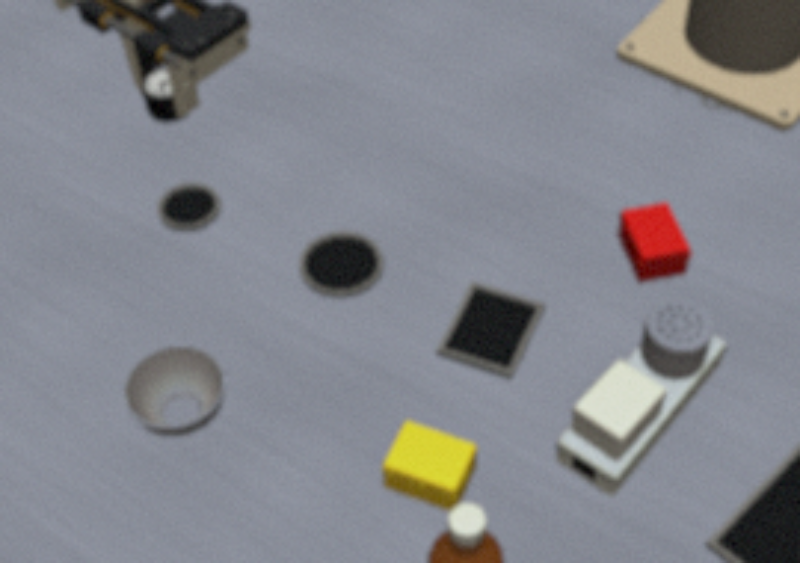

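The gauge is held at crop (165,95), above its empty holder at (190,205), and the stack is undisturbed. I'll lower it now and slow down near the floor.

Call:
apply_moves --series '[[[-4.9,-0.5,15],[0,0,0]],[[0,0,25],[0,0,0]],[[0,0,25],[0,0,0]],[[0,0,25],[0,0,0]],[[0,0,16],[0,0,0]],[[0,0,10],[0,0,0]],[[0,0,5],[0,0,0]],[[0,0,2],[0,0,0]],[[0,0,1],[0,0,0]],[[0,0,0],[0,0,0]],[[0,0,0],[0,0,0]],[[0,0,0],[0,0,0]]]'

```text
t: 6.37
tool_pos: [0.5665, -0.3366, 0.2036]
orientation: [0.099, 3.138, -0.002]
force: [-0.3, 0.2, -0.8]
opening: 0.0416
gripper_force: 15.0
```

Call:
apply_moves --series '[[[0,0,1],[0,0,0]],[[0,0,1],[0,0,0]],[[0,0,0.5],[0,0,0]],[[0,0,0],[0,0,0]],[[0,0,0],[0,0,0]]]'

```text
t: 6.78
tool_pos: [0.5659, -0.3363, 0.1996]
orientation: [-0.099, -3.14, -0.0]
force: [0.2, -0.8, -0.9]
opening: 0.0416
gripper_force: 15.0
```

```bash
python3 go.py 566 -335.5 11.2 86.5
```

```text
t 6.78 tcp [ 565.9 -336.3  199.6] yaw 86.4 open 41.6 gf 15.0 F [ 0.2 -0.8 -0.9]
shift after turn [-0.   0.8  2.4] shift before turn [-0.   0.8  2.4] turn(tool) [ 0.0001 -0.0002 -0.0018]
```

Call:
apply_moves --series '[[[0,0.5,0.7],[0,0,0]],[[0,0,0.7],[0,0,0]],[[0,0,0.5],[0,0,0]],[[0,0,0],[0,0,0]],[[0,0,0],[0,0,0]]]'

```text
t: 7.2
tool_pos: [0.566, -0.3357, 0.1977]
orientation: [-0.099, -3.14, -0.0]
force: [0.1, 0.4, -2.2]
opening: 0.0416
gripper_force: 15.0
```

Call:
apply_moves --series '[[[0,0,0.4],[0,0,0]],[[0,0,0.3],[0,0,0]],[[0,0,0],[0,0,0]],[[0,0,0],[0,0,0]]]'

```text
t: 7.53
tool_pos: [0.5661, -0.3358, 0.1972]
orientation: [0.099, 3.14, -0.0]
force: [-0.6, 0.6, -1.3]
opening: 0.0416
gripper_force: 15.0
```

Call:
apply_moves --series '[[[0,0,0.4],[0,0,0]],[[0,0,0.3],[0,0,0]],[[0,0,0],[0,0,0]],[[0,0,0],[0,0,0]]]'

```text
t: 7.87
tool_pos: [0.5661, -0.3358, 0.1972]
orientation: [0.099, 3.14, -0.0]
force: [-2.9, 2.1, 5.2]
opening: 0.0415
gripper_force: 15.0
```

Contact at about 5 N. I release and lift.

Call:
apply_moves --series '[[[0,0,0],[0,0,0]],[[0,0,0],[0,0,0]],[[0,0,0],[0,0,0]],[[0,0,0],[0,0,0]],[[0,0,0],[0,0,0]],[[0,0,0],[0,0,0]],[[0,0,-6],[0,0,0]],[[0,0,-20],[0,0,0]],[[0,0,-30],[0,0,0]],[[0,0,-35],[0,0,0]],[[0,0,-35],[0,0,0]]]' --claw 1

```text
t: 8.78
tool_pos: [0.5656, -0.3355, 0.3235]
orientation: [-0.099, -3.139, -0.001]
force: [1.2, -0.5, -0.4]
opening: 0.0928
gripper_force: 0.0
```

Call:
apply_moves --series '[[[2,30,0],[0,0,0]],[[2.5,38,0],[0,0,0]],[[2.5,38,0],[0,0,0]],[[2.5,38,0],[0,0,0]],[[2.5,38,0],[0,0,0]],[[2.5,38,0],[0,0,0]],[[2.5,38,0],[0,0,0]],[[2.5,38,0],[0,0,0]],[[2.5,38,0],[0,0,0]],[[2.5,38,0],[0,0,0]],[[2.5,38,0],[0,0,0]],[[2.5,38,0],[0,0,0]]]'

```text
t: 9.78
tool_pos: [0.5644, 0.1151, 0.3232]
orientation: [0.099, 3.139, 0.0]
force: [0.4, 0.5, 0.4]
opening: 0.0928
gripper_force: 0.0
```

```bash
python3 go.py 558.5 159.3 44 86.2
python3 - <<'E'
from h import *
p,d=robot.read_camera("scene");cv2.imwrite("pics/s2.png",p);np.save("s2.npy",d)
P=cloud("scene",d)
for nm,x,y,a,b in(("gauge",.566,-.3355,.025,.045),("box",.5585,.1593,.066,.075),("drum",.467,.1625,.074,.083)):
    m=(d>0)&(abs(P[...,0]-x)<.06)&(abs(P[...,1]-y)<.06)&(P[...,2]>a)&(P[...,2]<b);q=P[m]
    if len(q)>5:
        r=cv2.minAreaRect((q[:,:2]*1000).astype(np.float32));print(nm,len(q),np.round(r[0],1),np.round(r[1],1),round(r[2],1),np.median(q[:,2]).round(4))
E
```

```text
t 9.78 tcp [564.4 115.1 323.2] yaw 86.4 open 92.8 gf 0.0 F [0.4 0.5 0.4]
shift after turn [ 8.8 43.7 93.2] shift before turn [ 8.7 43.8 93.2] turn(tool) [0.0001 0.001  0.0035]
gauge 134 [ 567.9 -331.7] [42.7 38.3] 44.1 0.033
box 463 [558.7 160.3] [50.9 67.8] 86.8 0.0716
drum 178 [468.  177.4] [30.2 59.2] 85.8 0.0778
```

The gauge is seated: its top is at z 33 mm, centred within a few mm. Now the box.

Call:
apply_moves --series '[[[4.5,22,0],[0,0,0.002]],[[3.5,19,0],[0,0,0]],[[0,0,20],[0,0,0]],[[0,0,25],[0,0,0]],[[0,0,25],[0,0,0]],[[0,0,0],[0,0,0]],[[0,0,0],[0,0,0]],[[0,0,0],[0,0,0]]]'

```text
t: 10.5
tool_pos: [0.5599, 0.1545, 0.254]
orientation: [0.102, 3.139, 0.0]
force: [-0.1, -0.4, 0.6]
opening: 0.0932
gripper_force: 0.0
```

```bash
python3 go.py 558.5 159.3 44 86.2
```

```text
t 10.5 tcp [559.9 154.5 254. ] yaw 86.27 open 93.2 gf 0.0 F [-0.1 -0.4  0.6]
shift after turn [ 1.7  4.7 24. ] shift before turn [ 1.8  4.7 24. ] turn(tool) [0.0003 0.0014 0.0013]
```

Call:
apply_moves --series '[[[1.7,4.7,5],[0,0,0]],[[0,0,12],[0,0,0]],[[0,0,6],[0,0,0]],[[0,0,1],[0,0,0]],[[0,0,0],[0,0,0]],[[0,0,0],[0,0,0]]]'

```text
t: 11.0
tool_pos: [0.5579, 0.1594, 0.2283]
orientation: [-0.102, -3.14, 0.0]
force: [-0.1, -0.8, -0.4]
opening: 0.0926
gripper_force: 0.0
```

Call:
apply_moves --series '[[[0,0,0],[0,0,0]],[[0,0,0],[0,0,0]],[[0,0,0],[0,0,0]],[[0,0,0],[0,0,0]],[[0,0,0],[0,0,0]],[[0,0,0],[0,0,0]],[[0,0,0],[0,0,0]],[[0,0,0],[0,0,0]]]' --claw 0 --newtons 20

```text
t: 11.67
tool_pos: [0.558, 0.1594, 0.2285]
orientation: [0.102, 3.14, -0.0]
force: [-0.6, 0.3, 0.4]
opening: 0.0499
gripper_force: 20.0
```

```bash
python3 go.py 515 2.5 98 103.3
```

```text
t 11.67 tcp [558.  159.4 228.5] yaw 86.29 open 49.9 gf 20.0 F [-0.6  0.3  0.4]
shift after turn [  77.9 -142.8  -55.5] shift before turn [  32.7 -159.3  -55.5] turn(tool) [-1.000e-04  0.000e+00 -2.969e-01]
```

Call:
apply_moves --series '[[[0,0,-8],[0,0,0]],[[0,0,-16],[0,0,0]],[[0,0,-20],[0,0,0]],[[0,0,-14],[0,0,0]],[[3.7,-18,0],[0,0,0]],[[6,-29,0],[0,0,0]],[[6,-29,0],[0,0,0]],[[6,-29,0],[0,0,0]],[[6,-29,0],[0,0,0]],[[4,-19,0],[0,0,0]],[[1,-6,0],[0,0,0]]]'

```text
t: 12.58
tool_pos: [0.5143, 0.0005, 0.2868]
orientation: [-0.105, -3.14, 0.001]
force: [-0.2, 0.4, -0.8]
opening: 0.0498
gripper_force: 20.0
```

Call:
apply_moves --series '[[[0,0,0],[0,0,-0.08]],[[0,0,0],[0,0,-0.08]],[[0,0,0],[0,0,-0.08]],[[0,0,0],[0,0,-0.057]],[[0,0,25],[0,0,0]],[[0,0,20],[0,0,0]],[[0,0,10],[0,0,0]],[[0,0,0],[0,0,0]],[[0,0,0],[0,0,0]]]'

```text
t: 13.33
tool_pos: [0.5149, 0.0033, 0.2314]
orientation: [0.364, -3.119, -0.001]
force: [0.7, -0.4, -0.4]
opening: 0.0497
gripper_force: 20.0
```

```bash
python3 go.py 515 2.5 11.5 103.3
python3 - <<'E'
from h import *
p,d=robot.read_camera("scene");cv2.imwrite("pics/s3.png",cv2.resize(p[140:300,200:420],(800,582)))
E
```

```text
t 13.33 tcp [514.9   3.3 231.4] yaw 103.32 open 49.7 gf 20.0 F [ 0.7 -0.4 -0.4]
shift after turn [ 0.1 -0.8 33.9] shift before turn [ 0.  -0.8 33.9] turn(tool) [ 0.0006 -0.0012  0.0003]
```

View pics/s3.png

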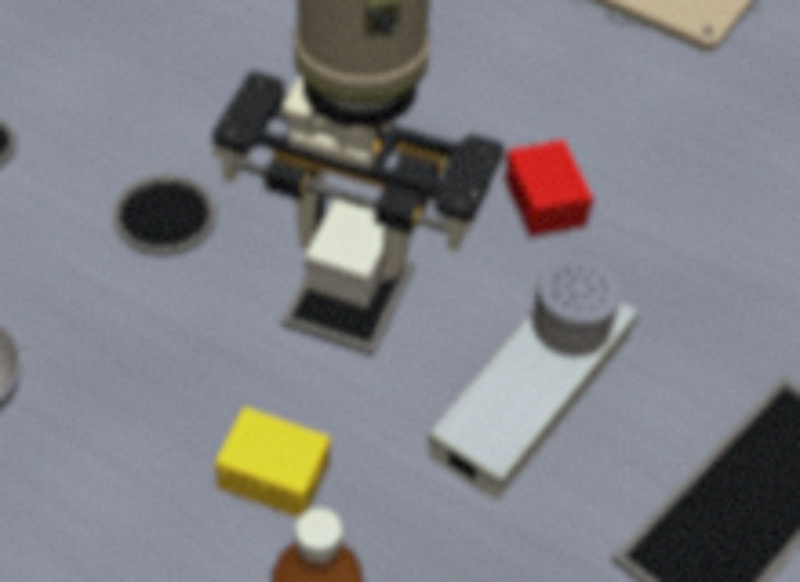

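The box is held upright at crop (345,245), above its holder and aligned with it. Lowering.

Call:
apply_moves --series '[[[0,-0.8,12],[0,0,0]],[[0,0,10],[0,0,0]],[[0,0,6],[0,0,0]],[[0,0,3],[0,0,0]],[[0,0,1.5],[0,0,0]],[[0,0,1],[0,0,0]],[[0,0,0.5],[0,0,0]],[[0,0,0.5],[0,0,0]],[[0,0,0],[0,0,0]],[[0,0,0],[0,0,0]]]'

```text
t: 14.22
tool_pos: [0.5153, 0.0021, 0.1975]
orientation: [-0.364, 3.12, -0.0]
force: [-2.3, -0.0, 2.9]
opening: 0.0498
gripper_force: 20.0
```

Call:
apply_moves --series '[[[0,0,0],[0,0,0]],[[0,0,0],[0,0,0]],[[0,0,0],[0,0,0]],[[0,0,0],[0,0,0]],[[0,0,0],[0,0,0]],[[0,0,-6],[0,0,0]],[[0,0,-20],[0,0,0]],[[0,0,-28],[0,0,0]],[[0,0,-28],[0,0,0]],[[0,0,-28],[0,0,0]],[[0,0,-15],[0,0,0]],[[0,0,0],[0,0,0]]]' --claw 1

```text
t: 15.22
tool_pos: [0.5167, 0.002, 0.3272]
orientation: [-0.363, 3.113, -0.003]
force: [1.0, 0.8, 0.1]
opening: 0.0926
gripper_force: 0.0
```

Call:
apply_moves --series '[[[1.4,24,0],[0,0,0]],[[1.7,28,0],[0,0,0]],[[1.7,28,0],[0,0,0]],[[1.7,28,0],[0,0,0]],[[1.7,28,0],[0,0,0]],[[1.2,20,0],[0,0,0]],[[0.5,10,0],[0,0,0]],[[0,0,15],[0,0,0]],[[0,0,20],[0,0,0]],[[0,0,0],[0,0,0]],[[0,0,0],[0,0,0]]]'

```text
t: 16.13
tool_pos: [0.4667, 0.1608, 0.2855]
orientation: [0.363, -3.117, 0.001]
force: [0.4, 0.4, 0.4]
opening: 0.0932
gripper_force: 0.0
```

```bash
python3 go.py 467 162.5 44 103.3
python3 - <<'E'
from h import *
p,d=robot.read_camera("scene")
P=cloud("scene",d)
for nm,x,y,a,b in(("box",.515,.0025,.034,.05),("drum",.467,.1625,.074,.083)):
    m=(d>0)&(abs(P[...,0]-x)<.06)&(abs(P[...,1]-y)<.06)&(P[...,2]>a)&(P[...,2]<b);q=P[m]
    if len(q)>5:
        r=cv2.minAreaRect((q[:,:2]*1000).astype(np.float32));print(nm,len(q),np.round(r[0],1),np.round(r[1],1),round(r[2],1),np.median(q[:,2]).round(4))
E
```

```text
t 16.13 tcp [466.7 160.8 285.5] yaw 103.29 open 93.2 gf 0.0 F [0.4 0.4 0.4]
shift after turn [-0.7  1.5 55.5] shift before turn [-0.9  1.6 55.5] turn(tool) [-0.0002 -0.0037 -0.0002]
box 376 [515.9   3.8] [68.8 51.2] 12.7 0.0408
drum 324 [468.  164.3] [57.1 55.7] 28.6 0.0777
```

The box is seated. Its top is at 41 mm, 1 mm off centre, aligned. Now the drum.

Call:
apply_moves --series '[[[-1,2,14],[0,0,0]],[[0,0,18],[0,0,0]],[[0,0,14],[0,0,0]],[[0,0,7],[0,0,0]],[[0,0,2],[0,0,0]],[[0,0,0],[0,0,0]],[[0,0,0],[0,0,0]]]'

```text
t: 16.77
tool_pos: [0.4685, 0.1635, 0.2331]
orientation: [-0.363, 3.119, 0.0]
force: [0.4, -0.3, 0.7]
opening: 0.093
gripper_force: 0.0
```

Call:
apply_moves --series '[[[0,0,0],[0,0,0]],[[0,0,0],[0,0,0]],[[0,0,0],[0,0,0]],[[0,0,0],[0,0,0]],[[0,0,0],[0,0,0]],[[0,0,0],[0,0,0]],[[0,0,0],[0,0,0]],[[0,0,0],[0,0,0]]]' --claw 0 --newtons 20

```text
t: 17.43
tool_pos: [0.4679, 0.1635, 0.2321]
orientation: [-0.364, 3.12, -0.0]
force: [0.0, -0.2, 1.1]
opening: 0.0578
gripper_force: 20.0
```

```bash
python3 go.py 534.4 -161 104 103.3
```

```text
t 17.43 tcp [467.9 163.5 232.1] yaw 103.31 open 57.8 gf 20.0 F [ 0.  -0.2  1.1]
shift after turn [  10.  -331.1  -57.9] shift before turn [  10.  -331.1  -57.9] turn(tool) [-0.0001  0.0001  0.0001]
```

Call:
apply_moves --series '[[[0,0,-8],[0,0,0]],[[0,0,-16],[0,0,0]],[[0,0,-20],[0,0,0]],[[0,0,-14],[0,0,0]],[[0.5,-18,0],[0,0,0]],[[1,-30,0],[0,0,0]],[[1,-34,0],[0,0,0]],[[1,-34,0],[0,0,0]],[[1,-34,0],[0,0,0]],[[1,-34,0],[0,0,0]],[[1,-34,0],[0,0,0]],[[1,-34,0],[0,0,0]]]'

```text
t: 18.43
tool_pos: [0.5185, -0.085, 0.2902]
orientation: [0.364, -3.12, -0.0]
force: [0.8, 0.3, -2.7]
opening: 0.058
gripper_force: 20.0
```

Call:
apply_moves --series '[[[1,-34,0],[0,0,0]],[[1,-28,0],[0,0,0]],[[0.5,-14,0],[0,0,0]],[[0,-3,0],[0,0,0]],[[0,0,20],[0,0,0]],[[0,0,25],[0,0,0]],[[0,0,20],[0,0,0]],[[0,0,0],[0,0,0]],[[0,0,0],[0,0,0]],[[0,0,0],[0,0,0]]]'

```text
t: 19.27
tool_pos: [0.5348, -0.1603, 0.2262]
orientation: [-0.365, 3.119, -0.0]
force: [-0.1, 1.3, -1.0]
opening: 0.0576
gripper_force: 20.0
```

```bash
python3 go.py 534.4 -161 15.1 103.3
```

```text
t 19.27 tcp [ 534.8 -160.3  226.2] yaw 103.35 open 57.6 gf 20.0 F [-0.1  1.3 -1. ]
shift after turn [ 0.5 -0.6 25.1] shift before turn [ 0.6 -0.6 25.1] turn(tool) [-0.0003  0.0009  0.0009]
```

Call:
apply_moves --series '[[[0.5,-0.6,10],[0,0,0]],[[0,0,8],[0,0,0]],[[0,0,3],[0,0,0]],[[0,0,1.5],[0,0,0]],[[0,0,1],[0,0,0]],[[0,0,0.5],[0,0,0]],[[0,0,0.5],[0,0,0]],[[0,0,0.3],[0,0,0]],[[0,0,0],[0,0,0]],[[0,0,0],[0,0,0]]]'

```text
t: 20.1
tool_pos: [0.5339, -0.1616, 0.2011]
orientation: [0.364, -3.12, -0.0]
force: [-6.3, 2.3, 6.9]
opening: 0.0579
gripper_force: 20.0
```

Contact. I release and go to the case.

Call:
apply_moves --series '[[[0,0,0],[0,0,0]],[[0,0,0],[0,0,0]],[[0,0,0],[0,0,0]],[[0,0,0],[0,0,0]],[[0,0,0],[0,0,0]],[[0,0,-6],[0,0,0]],[[0,0,-20],[0,0,0]],[[0,0,-28],[0,0,0]],[[0,0,-28],[0,0,0.09]],[[0,0,-28],[0,0,0.1]],[[0,0,-10],[0,0,0.098]],[[0,0,0],[0,0,0]]]' --claw 1

```text
t: 21.1
tool_pos: [0.5352, -0.1621, 0.3248]
orientation: [0.095, 3.133, -0.004]
force: [0.4, -0.1, 0.3]
opening: 0.0928
gripper_force: 0.0
```

Call:
apply_moves --series '[[[2.5,22,0],[0,0,0]],[[3.5,30,0],[0,0,0]],[[3.5,30,0],[0,0,0]],[[3.5,30,0],[0,0,0]],[[3.5,30,0],[0,0,0]],[[3.5,30,0],[0,0,0]],[[3.5,30,0],[0,0,0]],[[3.5,30,0],[0,0,0]],[[3.5,30,0],[0,0,0]],[[3.5,30,0],[0,0,0]],[[2,20,0],[0,0,0]],[[0.5,9,0],[0,0,0]]]'

```text
t: 22.1
tool_pos: [0.5145, 0.1633, 0.3188]
orientation: [-0.079, -3.139, -0.0]
force: [-0.2, 0.4, 0.2]
opening: 0.093
gripper_force: 0.0
```

```bash
python3 go.py 515.5 162.5 9 86.8
python3 - <<'E'
from h import *
p,d=robot.read_camera("scene");cv2.imwrite("pics/s4.png",p)
P=cloud("scene",d)
for nm,x,y,a,b in(("drum",.534,-.161,.04,.053),("case",.515,.162,.028,.04)):
    m=(d>0)&(abs(P[...,0]-x)<.12)&(abs(P[...,1]-y)<.06)&(P[...,2]>a)&(P[...,2]<b);q=P[m]
    if len(q)>5:
        r=cv2.minAreaRect((q[:,:2]*1000).astype(np.float32));print(nm,len(q),np.round(r[0],1),np.round(r[1],1),round(r[2],1),np.median(q[:,2]).round(4))
E
```

```text
t 22.1 tcp [514.5 163.3 318.8] yaw 87.12 open 93.0 gf 0.0 F [-0.2  0.4  0.2]
shift after turn [ -1.   -0.8 123.8] shift before turn [ -1.3  -0.8 123.8] turn(tool) [ 0.0002 -0.002   0.0056]
drum 269 [ 534.5 -159.8] [56.7 56.1] 36.7 0.0468
case 1344 [515.5 162. ] [ 61.2 184. ] 87.8 0.0338
```

View pics/s4.png

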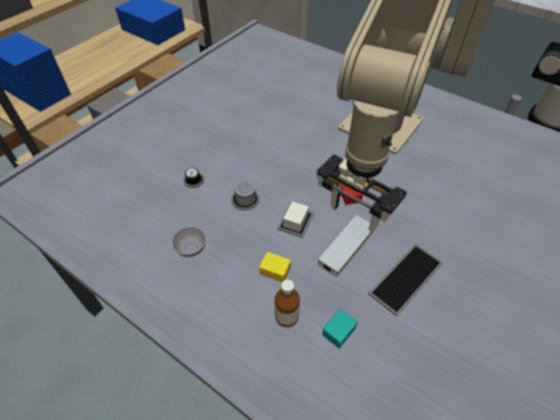

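The gauge (193,178), drum (245,194) and box (296,217) are in their holders, and the bystanders have not moved. Now the case at (346,243).

Call:
apply_moves --series '[[[-1,-1,15],[0,0,0]],[[0,0,25],[0,0,0]],[[0,0,28],[0,0,0]],[[0,0,25],[0,0,0]],[[0,0,16],[0,0,0]],[[0,0,9],[0,0,0]],[[0,0,4],[0,0,0]],[[0,0,1],[0,0,0]],[[0,0,0],[0,0,0]],[[0,0,0],[0,0,0]]]'

```text
t: 22.98
tool_pos: [0.5172, 0.1599, 0.1985]
orientation: [0.087, 3.138, 0.001]
force: [-0.3, 0.1, -0.2]
opening: 0.0928
gripper_force: 0.0
```

Call:
apply_moves --series '[[[0,0,0],[0,0,0]],[[0,0,0],[0,0,0]],[[0,0,0],[0,0,0]],[[0,0,0],[0,0,0]],[[0,0,0],[0,0,0]],[[0,0,0],[0,0,0]],[[0,0,0],[0,0,0]],[[0,0,0],[0,0,0]]]' --claw 0 --newtons 40

```text
t: 23.65
tool_pos: [0.5164, 0.1601, 0.1973]
orientation: [0.087, 3.14, 0.0]
force: [-0.5, 2.0, 1.9]
opening: 0.0599
gripper_force: 40.0
```

```bash
python3 go.py 502 329 50 81.2
```

```text
t 23.65 tcp [516.4 160.1 197.3] yaw 86.81 open 59.9 gf 40.0 F [-0.5  2.   1.9]
shift after turn [ 40.1 164.8 -38.7] shift before turn [ 23.8 167.9 -38.6] turn(tool) [0.0003 0.0002 0.0979]
```

Call:
apply_moves --series '[[[0,0,-6],[0,0,0]],[[0,0,-14],[0,0,0]],[[0,0,-14],[0,0,0]],[[0,0,-5],[0,0,0]],[[2,14,0],[0,0,0]],[[3.5,25,0],[0,0,0.025]],[[4.3,29,0],[0,0,0.025]],[[4.3,29,0],[0,0,0.025]],[[4.3,29,0],[0,0,0.023]],[[3.5,25,0],[0,0,0]],[[1.5,12,0],[0,0,0]],[[0,0,0],[0,0,0]]]'

```text
t: 24.65
tool_pos: [0.5095, 0.3265, 0.2356]
orientation: [-0.237, -3.132, -0.0]
force: [-0.3, 0.7, -4.1]
opening: 0.0595
gripper_force: 40.0
```

Call:
apply_moves --series '[[[0,0,0],[0,0,0]],[[0,0,0],[0,0,0]]]'

```text
t: 24.82
tool_pos: [0.51, 0.3234, 0.2355]
orientation: [-0.242, -3.131, 0.002]
force: [-0.1, -0.1, -4.5]
opening: 0.0596
gripper_force: 40.0
```

```bash
python3 go.py 502 329 14.3 81.2
python3 - <<'E'
from h import *
p,d=robot.read_camera("scene");cv2.imwrite("pics/s5.png",cv2.resize(p[170:340,300:500],(700,595)))
E
```

```text
t 24.82 tcp [510.  323.4 235.5] yaw 81.18 open 59.6 gf 40.0 F [-0.1 -0.1 -4.5]
shift after turn [ 8.8  4.3 35.2] shift before turn [ 8.8  4.4 35.2] turn(tool) [-0.0013 -0.0008 -0.0004]
```

View pics/s5.png

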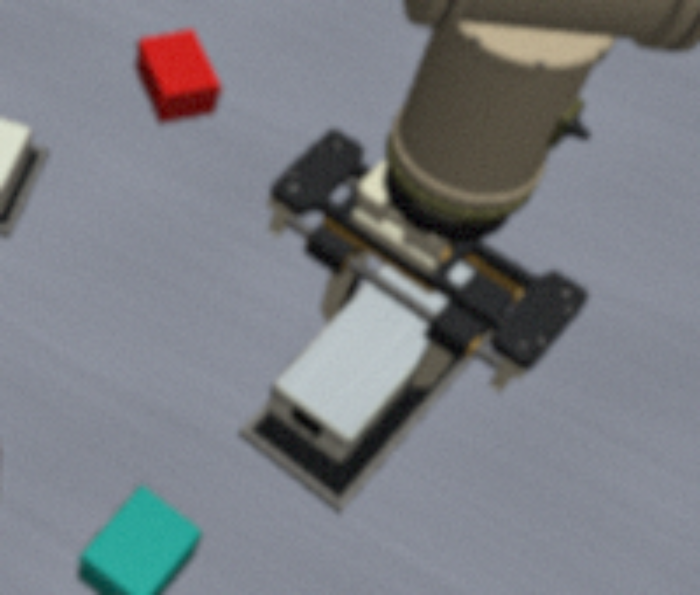

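The case is level and aligned over its holder. I'll correct by about 8 mm and 4 mm, then lower.

Call:
apply_moves --series '[[[4,2.2,0],[0,0,0]],[[4,2.2,8],[0,0,0]],[[0,0,9],[0,0,0]],[[0,0,6],[0,0,0]],[[0,0,0],[0,0,0]],[[0,0,0],[0,0,0]],[[0,0,0],[0,0,0]]]'

```text
t: 25.45
tool_pos: [0.503, 0.3298, 0.213]
orientation: [-0.241, -3.132, 0.0]
force: [0.4, 0.3, -4.9]
opening: 0.0597
gripper_force: 40.0
```

```bash
python3 go.py 503 329 14.3 81.2
```

```text
t 25.45 tcp [503.  329.8 213. ] yaw 81.18 open 59.7 gf 40.0 F [ 0.4  0.3 -4.9]
shift after turn [-0.2 -0.8 12.7] shift before turn [-0.2 -0.8 12.7] turn(tool) [-0.0002 -0.0002 -0.0003]
```

Call:
apply_moves --series '[[[0,-0.8,5],[0,0,0]],[[0,0,3.5],[0,0,0]],[[0,0,2],[0,0,0]],[[0,0,1],[0,0,0]],[[0,0,0.7],[0,0,0]],[[0,0,0.5],[0,0,0]],[[0,0,0],[0,0,0]],[[0,0,0],[0,0,0]]]'

```text
t: 26.12
tool_pos: [0.5028, 0.3292, 0.2006]
orientation: [0.241, 3.132, 0.0]
force: [0.0, 0.1, -4.8]
opening: 0.0597
gripper_force: 40.0
```

Call:
apply_moves --series '[[[0,0,0.4],[0,0,0]],[[0,0,0.3],[0,0,0]],[[0,0,0],[0,0,0]],[[0,0,0],[0,0,0]]]'

```text
t: 26.45
tool_pos: [0.5029, 0.3292, 0.2003]
orientation: [0.241, 3.132, 0.0]
force: [-2.5, -0.9, 3.6]
opening: 0.0596
gripper_force: 40.0
```

Contact. Release, lift clear and check.

Call:
apply_moves --series '[[[0,0,0],[0,0,0]],[[0,0,0],[0,0,0]],[[0,0,0],[0,0,0]],[[0,0,0],[0,0,0]],[[0,0,0],[0,0,0]],[[0,0,-6],[0,0,0]],[[0,0,-20],[0,0,0]],[[0,0,-30],[0,0,0]],[[0,0,-35],[0,0,0]],[[0,0,-35],[0,0,0]],[[0,0,-35],[0,0,0]],[[0,0,-20],[0,0,0]]]' --claw 1

```text
t: 27.45
tool_pos: [0.5032, 0.3294, 0.3864]
orientation: [0.241, 3.127, 0.005]
force: [-0.0, 0.8, 1.5]
opening: 0.0928
gripper_force: 0.0
```

Call:
apply_moves --series '[[[25,20,0],[0,0,0]],[[25,20,0],[0,0,0]],[[25,20,0],[0,0,0]],[[25,20,0],[0,0,0]],[[25,20,0],[0,0,0]],[[25,20,0],[0,0,0]],[[10,20,0],[0,0,0]],[[0,10,0],[0,0,0]],[[0,0,0],[0,0,0]],[[0,0,0],[0,0,0]],[[0,0,0],[0,0,0]]]'

```text
t: 28.37
tool_pos: [0.368, 0.5012, 0.3808]
orientation: [0.242, 3.132, -0.001]
force: [0.9, -1.2, 0.4]
opening: 0.0928
gripper_force: 0.0
```

Run:
```python
from h import *
for c in("top","scene"):
  p,d=robot.read_camera(c);cv2.imwrite(f"pics/{c}9.png",p)
  P=cloud(c,d)
  for nm,x,y,h,r0 in(("case",.502,.329,.037,.11),("box",.515,.0025,.041,.055),("drum",.534,-.161,.047,.05),("gauge",.566,-.3355,.033,.04)):
    m=(d>0)&(np.hypot(P[...,0]-x,P[...,1]-y)<r0)&(abs(P[...,2]-h)<.008);q=P[m]
    r=cv2.minAreaRect((q[:,:2]*1000).astype(np.float32));print(c,nm,len(q),np.round(r[0],1),np.round(r[1],1),round(r[2],1),np.median(q[:,2]).round(4))
print(robot.read_state()["t"],robot.read_state()["force"])
```

```text
top case 2198 [499.3 328.8] [ 62. 184.] 81.8 0.0371
top box 656 [515.    2.1] [66.5 50.1] 12.6 0.0412
top drum 526 [ 531.6 -160.7] [56.5 55.9] 1.6 0.0473
top gauge 272 [ 565.4 -334.7] [40.3 39.1] 87.4 0.0335
scene case 1636 [501.1 330.7] [ 60.8 184.6] 81.7 0.0367
scene box 380 [516.    4.3] [68.2 51.4] 13.7 0.0406
scene drum 276 [ 533.6 -159.1] [55.8 56.3] 25.4 0.0466
scene gauge 133 [ 567.7 -331.9] [41.2 38.9] 41.5 0.0331
28.4667 [ 0.70148258  0.18615647 -0.8092117 ]
```

View pics/top9.png

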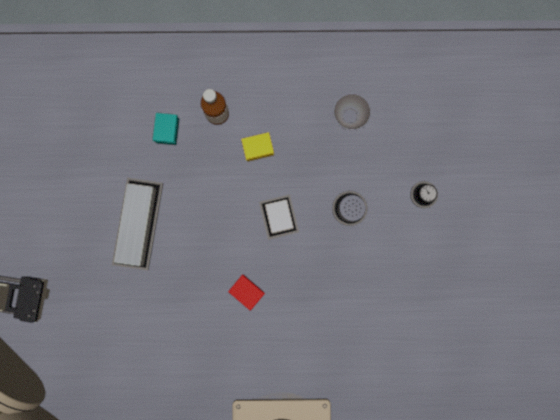

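All four things sit flat in their holders at (136,224), (279,217), (350,208) and (426,194). Their top heights match the floors, centres are within about 3 mm, and the bottle and bowl are where they were. Handing in.

```bash
python3 -c "
from plant import robot;print(robot.close_job())"
```

```text
the job is handed in; nothing more can be done
None
```

The job is handed in: the case, gauze box, drum and gauge each stand upright in their own holders (centres within about 4 mm by camera), and the bottle and bowl were not moved; the hand-in returned no verdict.

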